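Slide the trivet that fits into its caddy

TASK

Three marble trivets that differ only in size lie on the kitchen counter. Find the one that fits the wooden caddy (it just fills the bay from side to side) and slide it along the counter, without lifting it, into the caddy until it is fully home against the back wall. Leave the other two trivets and the jars, bottle, mills and bowl where they are.

Things in the scene. Friction and masses are not known exactly. Their poses are not given: they have to be found in the camera images.
- trivet_a: round white marble trivet with a thin brass ring inlaid in its top, 80 mm in diameter, 20 mm thick, about 0.27 kg, lying flat and loose on the counter. Origin: centre of its underside; z up.
- trivet_b: round white marble trivet with a thin brass ring inlaid in its top, 100 mm in diameter, 20 mm thick, about 0.42 kg, lying flat and loose on the counter. Origin: centre of its underside; z up.
- trivet_c: round white marble trivet with a thin brass ring inlaid in its top, 120 mm in diameter, 20 mm thick, about 0.6 kg, lying flat and loose on the counter. Origin: centre of its underside; z up.
- caddy: wooden U-shaped caddy fixed to the counter, no floor step. Walls 30 mm high, 14 thick; bay 108 mm wide. Origin on the counter, midway across the bay, 50 mm short of the back wall; x points into the bay (away from robot), z up. Back wall's inner face at x = +50; sides straight from x = -45 to +64; then lips flare to the open mouth, 150 mm wide inside (173 outside) at x = -75.
- mill_a: steel pepper mill, 52 mm across, 219 mm tall, standing. Loose bystander; origin: centre of its underside.
- mill_b: a second steel pepper mill like mill_a. Loose bystander; origin: centre of its underside.
- oil_bottle: amber oil bottle, 62 mm across, 240 mm tall. Loose bystander; origin: centre of its underside.
- spice_jar_a: spice jar, brownish yellow with white cap, 48 mm across, 95 mm tall. Loose bystander; origin: centre of its underside.
- spice_jar_b: spice jar, orange-red with white cap, 48 mm across, 95 mm tall. Loose bystander; origin: centre of its underside.
- olive_jar: jar of green olives, white cap, 68 mm across, 120 mm tall. Loose bystander; origin: centre of its underside.
- sauce_bowl: small steel bowl, 100 mm across, 45 mm tall. Loose bystander; origin: centre of its underside.
Not all that is in view belongs to the job. Leave any pink look-alike of the trivet_b alone.

How it is judged:
By the outcome, as a careful person would: the job done as asked, in the order asked, and still so for the second after the job is handed in, with the robot touching nothing.
It also fails if it takes over 58 s, if anything falls off the work surface, if the arm or the gripper's body presses on something with over 40 N, if the wrist force passes 120 N, or if a joint passes its speed limit or range.

ROBOT

A 6-joint arm with a two-finger parallel gripper is mounted at the origin on the work surface. World frame = base frame: x ahead of the robot, y to its left, z up, the work surface at z = 0. Lengths are in mm, angles in rad, forces in N, time in s.
With the tool pointing down it reaches from about 325 to 775 mm from the base axis. Payload 5.5 kg.
Tool frame: the origin (TCP) lies at the very end of the fingers, on their centre line; the grasp point (between the pads) lies 19 mm behind it (arm.pinch_z is the distance from the TCP to the grasp point, in mm); z points along the fingers, y is the line along which they close (so a half turn about z gives the same grasp; the last joint's range is limited). The gripper opens to 88 mm and grips with 3 to 60 N. Pads are 20 mm wide; open, the fingers measure 115 mm over their backs; the gripper's body (75 mm by 178 mm) begins 61 mm behind the grasp point.
Start: joints at [-1.402, 0.091, 1.231, -0, 1.82, -0.057], TCP at [134.33, -584.784, 222.631] pointing down, gripper open.
Joint ranges: [-2.87, 2.87], [-0.86, 2.18], [0.17, 2.46], [-1.51, 4.65], [0.06, 2.69], [-2.65, 2.65]. Speed limits (rad/s): [2.57, 2.57, 3.01, 3.14, 3.14, 3.14].

INTERFACE

Orientations are given as a rotation vector (axis times angle).
In Python, from rig import arm gives the robot as it stands.
- The arm moves only by the tool play_rows, never from a script. Its argument "plan" is a list of rows, each a list of 7 numbers: the shift along the tool's x, y, z each as a share of 25 cm, from -1 to 1, then the turn, a rotation vector about the tool's x, y, z each as a share of 120 degrees, from -1 to 1, then the opening, from -1 (shut) to 1 (fully open). A call has exactly 5 rows; each row is the pose to reach, as a shift and turn from the pose commanded when the call began, along the tool's axes at that moment; what a row does not reach only later rows make up. A row lasts 1/12 s, in which the tool goes at most 41.7 mm and 7.16 degrees, less where a joint would pass 70% of its speed; a pose out of reach is approached as far as the arm can. A call with a number of a shift or a turn outside -1 to 1 is refused whole. A call with a gripper value outside its range is refused whole. The fingers move at their own pace and stop on an object; the grip force is fixed at half the most. Time passes only in rows, so rows that repeat a pose let the fingers close, or fill a call up. It gives the time, the measured TCP pose, the force, the opening and the grip force at its end, in the units of the state.
- arm.read_state(): the state, without advancing time (a new reading comes with each control period).
- arm.camera(name): name is "side" or "top"; returns (picture, depth): 420x560x3 uint8, red, green, blue; 420x560 float32, mm along the optical axis (not along the pixel's ray), 0 where there is no reading.
- arm.calibration(name): a dict with "K" (3x3 intrinsics, pixels), "R" (3x3) and "t" (3): a world point X has camera coordinates R X + t. Camera axes: x right, y down, z forward; pixel columns grow to the right and rows downward; lengths in mm; the calibration is good to about 2 mm. A picture is of the moment at which its call begins. calibration takes no time and is no camera call.
- arm.hand_in(): hands the job in; it is judged then, once.
The state is a dict: "t": time; "qpos": joint angles; "qvel": joint speeds; "tau": joint torques, N m; "position": TCP position; "tool_rot": TCP orientation; "force": force on the tool from outside, world axes, zero at the start; "torque": the same for the moment, N m; "gripper_width": opening from 0.0 (shut) to 1.0 (fully open); "finger_force": force on a finger pad.
Only numpy, scipy, OpenCV 4.12 (cv2) and the standard library are available. Lean on these libraries where they do the work, as an engineer would, in place of code of your own. Each camera call takes 0.05 s, during which the arm holds its last target. There are 200 camera calls.

## Working session

There is one attempt and no reset: what is moved stays moved. The work goes in short steps, Python scripts to look and compute and a tool call to move; the robot and the scene stay as the last step left them, time stands still between calls to the robot, and variables do not carry over. Pictures are saved under pics/ and viewed, at most 10 in all, crops included, and the job is handed in when it is done.

Besides the shell and the picture viewer there is one more tool, called after "Request:" by a JSON object that holds its "method" and its "body", one argument or row to a line. play_rows: Moves the arm, as the interface text tells. Shift numbers are shares of 25 cm and turn numbers shares of 120 degrees, none past 1 either way. Its arguments: {"type":"object","properties":{"plan":{"type":"array","items":{"type":"array","items":{"type":"number"}}}},"required":["plan"]}

```bash
mkdir -p pics; cat > h.py <<'E'
import numpy as np,cv2
from rig import arm
def ray(cam,u,v,z):
    c=arm.calibration(cam);K,R,t=[np.array(c[k],float) for k in("K","R","t")]
    d=R.T@np.linalg.inv(K)@np.array([u,v,1.]);o=-R.T@t
    return o+d*(z-o[2])/d[2]
def depthpts(cam,D):
    c=arm.calibration(cam);K,R,t=[np.array(c[k],float) for k in("K","R","t")]
    v,u=np.mgrid[:D.shape[0],:D.shape[1]]
    P=np.stack([(u-K[0,2])/K[0,0]*D,(v-K[1,2])/K[1,1]*D,D],-1)
    return (P-t)@R
E
python3 - <<'E'
from h import *
for n in("top","side"):
    p,d=arm.camera(n);cv2.imwrite(f"pics/{n}0.png",p[...,::-1]);np.save(n+"0.npy",d)
    c=arm.calibration(n);print(n,c["K"],-np.array(c["R"]).T@c["t"],c["R"])
s=arm.read_state();print(s)
E
```

```text
top [[380.3184503    0.         280.38610723]
 [  0.         380.3184503  206.85999375]
 [  0.           0.           1.        ]] [ 396.16689438   97.67890066 1252.04885528] [[ 0.01514339 -0.99968673  0.01992793]
 [-0.99230897 -0.01747449 -0.12254614]
 [ 0.12285598 -0.0179189  -0.99226273]]
side [[413.46422397   0.         275.48534481]
 [  0.         413.46422397 210.43039572]
 [  0.           0.           1.        ]] [5.86568084e-01 8.95370960e+02 8.70181995e+02] [[-0.84581124 -0.53337013 -0.01093866]
 [-0.34182304  0.55757284 -0.75648499]
 [ 0.4095856  -0.63610442 -0.65391957]]
{'t': 0.1, 'qpos': array([-1.40164201e+00,  9.17685986e-02,  1.23175789e+00,  2.65413156e-05,
        1.81976738e+00, -5.67201287e-02]), 'qvel': array([-0.00057732, -0.00216196, -0.0028999 ,  0.00085116, -0.00050182,
       -0.00050846]), 'tau': array([ 1.61697302e-03, -4.47856200e+01, -4.07569849e+01,  6.98791165e-02,
        2.84407038e-02, -1.09955815e-04]), 'position': array([ 134.3275752 , -584.50906278,  221.63317449]), 'tool_rot': array([-3.11988843e+00, -3.53867576e-01,  1.09737679e-04]), 'force': array([-0.26354802, -0.21259972,  0.65122374]), 'torque': array([-0.01389421,  0.0126432 ,  0.0262822 ]), 'finger_force': 0.0, 'gripper_width': 0.9995639113501248}
```

View pics/top0.png

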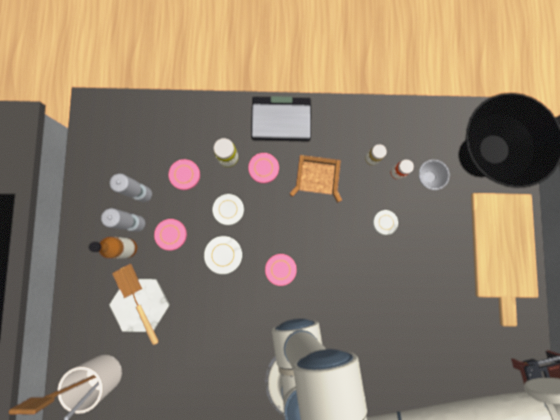

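View pics/side0.png

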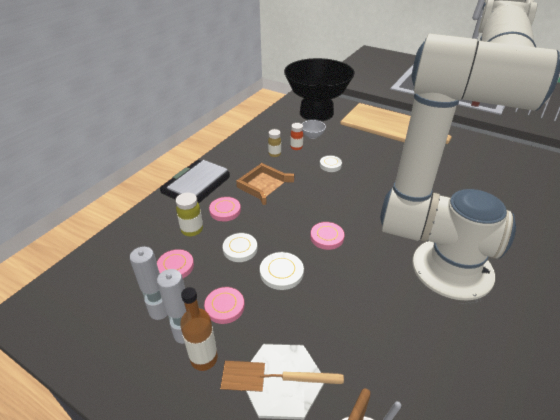

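The top view shows three white trivets at (228,209), (223,255) and (386,222), and the caddy at (318,178) with its mouth facing down the picture. Pink look-alikes are at (264,167), (281,269), (184,174) and (170,234). In the side view the trivets are at (240,247), (282,270) and (331,163). I'll measure them next.

```bash
cat > m.py <<'E'
from h import *
def whites(n,p):
    hsv=cv2.cvtColor(p,cv2.COLOR_RGB2HSV)
    m=((hsv[...,2]>150)&(hsv[...,1]<110)).astype(np.uint8)
    m=cv2.morphologyEx(m,cv2.MORPH_CLOSE,np.ones((3,3)))
    return cv2.findContours(m,0,2)[0]
def pinks(p):
    hsv=cv2.cvtColor(p,cv2.COLOR_RGB2HSV)
    m=((hsv[...,0]>160)&(hsv[...,1]>110)&(hsv[...,2]>120)).astype(np.uint8)
    return cv2.findContours(m,0,2)[0]
def fit(n,c,z=20):
    P=np.array([ray(n,*q,z)[:2] for q in c[:,0]],np.float32)
    (x,y),(a,b),_=cv2.fitEllipse(P);return np.round([x,y,a,b],1)
E
python3 - <<'E'
from m import *
for n,seeds in(("top",[(228,209),(223,255),(386,222)]),("side",[(240,247),(282,270),(331,163)])):
    p=cv2.imread(f"pics/{n}0.png")[...,::-1].copy()
    P=depthpts(n,np.load(n+"0.npy"))
    for s in seeds:
        for c in whites(n,p):
            if cv2.pointPolygonTest(c,s,False)>=0: print(n,s,fit(n,c),"depth z",P[s[1]-3:s[1]+4,s[0]-3:s[0]+4,2].mean().round(1))
    for c in pinks(p):
        if cv2.contourArea(c)>150: print(n,"pink",fit(n,c))
    if n=="top":
        hsv=cv2.cvtColor(p,cv2.COLOR_RGB2HSV)
        X=P.reshape(-1,3);sel=(X[:,2]>22)&(X[:,2]<36)&(abs(X[:,0]-470)<110)&(abs(X[:,1]-0)<110)
        print("caddy pts",sel.sum(),X[sel].mean(0))
    for nm,u,v in([("corners",299,156),("",341,159)] if n=="top" else []): print(ray(n,u,v,30))
for n,b in(("top",(280,140,360,215)),("top",(190,140,270,280)),):
    p=cv2.imread(f"pics/{n}0.png")[b[1]:b[3],b[0]:b[2]]
    k=int(min(800/p.shape[1],600/p.shape[0]));cv2.imwrite(f"pics/crop{b[0]}.png",cv2.resize(p,None,fx=k,fy=k,interpolation=2))
    print(k)
E
```

```text
top (228, 209) [538.8 246.5 100.2 101.1] depth z 19.5
top (223, 255) [391.5 258.  120.3 120.9] depth z 19.3
top (386, 222) [ 505.6 -268.7   79.9   81.3] depth z 20.4
caddy pts 50 [381.8041173   58.38715743  23.52819871]
[717.4405406   16.81526525  30.        ]
[ 710.12243691 -122.02241361   30.        ]
side (240, 247) [537.5 254.4  97.4 113.7] depth z 22.5
side (282, 270) [390.7 265.6 117.  132.1] depth z 22.0
side (331, 163) [ 504.1 -259.8   74.9  102.9] depth z 22.7
8
4
```

View pics/crop280.png

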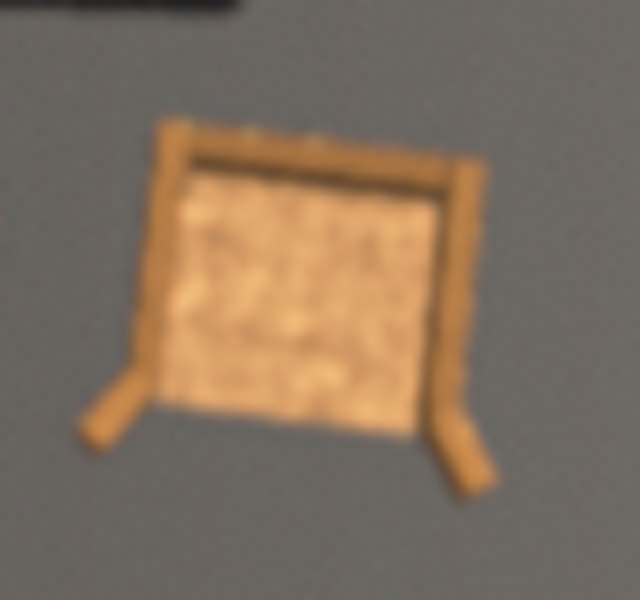

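View pics/crop190.png

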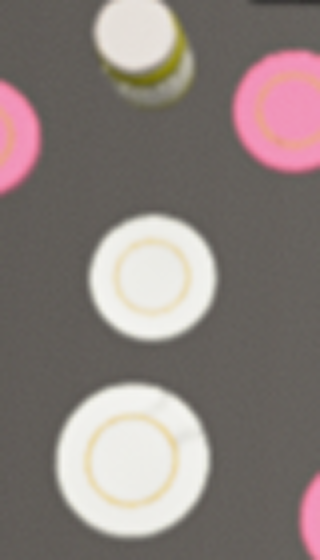

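Candidates: (386,222) is 80 mm, (228,209) is 100.5 mm and (223,255) is 120 mm. The white one at (228,209) is trivet_b: it fits the 108 mm bay, and the crop shows it is white with a brass ring. Next I'll measure the caddy, the pinks and the jars.

```bash
python3 - <<'E'
from m import *
p=cv2.imread("pics/top0.png")[...,::-1].copy()
hsv=cv2.cvtColor(p,cv2.COLOR_RGB2HSV);print("pink hsv",hsv[170,258],hsv[265,275])
m=((hsv[...,0]>150)&(hsv[...,1]>80)&(hsv[...,2]>120)).astype(np.uint8)
for c in cv2.findContours(m,0,2)[0]:
    if cv2.contourArea(c)>150: print("pink",fit("top",c))
f=lambda x,y:ray("top",(x+.5)/8-.5+280,(y+.5)/8-.5+140,30)[:2]
for nm,a in dict(backL=(158,120),backR=(487,158),bendL=(135,370),bendR=(467,405),tipL=(97,450),tipR=(465,497),tipLo=(80,430),tipRo=(497,483),inL=(192,128),inR=(455,160)).items(): print(nm,f(*a).round(1))
P=depthpts("top",np.load("top0.npy"))
X=P.reshape(-1,3)
s=(X[:,2]>24)&(X[:,2]<36)&(abs(X[:,0]-640)<100)&(X[:,1]>-135)&(X[:,1]<50)
print(s.sum(),cv2.minAreaRect(X[s][:,:2].astype(np.float32)), X[s].min(0),X[s].max(0))
for a in[(378,152),(405,167),(224,148)]: print("cap",a,P[a[1],a[0]].round())
# side view check: brown wall tops by depth
Q=depthpts("side",np.load("side0.npy")).reshape(-1,3)
s=(Q[:,2]>24)&(Q[:,2]<36)&(abs(Q[:,0]-640)<100)&(Q[:,1]>-145)&(Q[:,1]<50)
print(s.sum(),cv2.minAreaRect(Q[s][:,:2].astype(np.float32)),Q[s].min(0),Q[s].max(0))
cv2.imwrite("pics/cs.png",cv2.resize(cv2.imread("pics/side0.png")[155:205,225:305],None,fx=8,fy=8,interpolation=2))
E
```

```text
pink hsv [168  99 241] [168  97 242]
pink [347.4  72.6  99.7 100.3]
pink [454.  429.7 101.1 103.4]
pink [651.6 393.9 101.4 103.5]
pink [679.  134.1 100.2 101.7]
backL [722.3  15.8]
backR [ 709.  -120.2]
bendL [617.6  24.3]
bendR [ 605.6 -111.5]
tipL [584.3  39.4]
tipR [ 567.7 -110.6]
tipLo [592.4  46.4]
tipRo [ 573.7 -123.7]
inL [719.2   1.8]
inR [ 707.9 -106.9]
505 ((648.25537109375, -45.02464294433594), (167.26934814453125, 139.21072387695312), 83.55099487304688) [ 570.59800844 -121.40605354   24.05212024] [722.55346991  44.98223732  35.87295044]
cap (378, 152) [ 718. -227.   96.]
cap (405, 167) [ 673. -312.   91.]
cap (224, 148) [714. 252. 119.]
401 ((649.415283203125, -38.55915069580078), (165.8480224609375, 138.4934844970703), 84.60037231445312) [ 573.24437823 -115.83938042   24.00053865] [723.22394479  49.76851679  35.84456709]
```

View pics/cs.png

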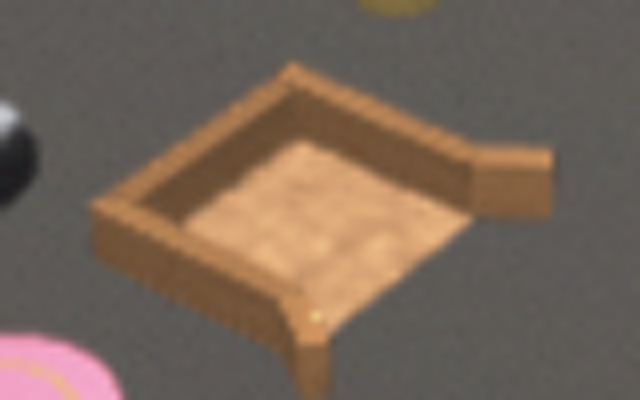

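The side crop shows the empty caddy, with its back corners at crop (92,205) and (293,63) and the lip tips at (315,340) and (552,150). Now I'll cross-check the corner positions and plan the pushes.

```bash
cat >> m.py <<'E'
from scipy.spatial.transform import Rotation as Ro
def moves(targets,yaws,state=None):
    # tool pointing down; yaw = angle of tool y (closing axis) in world
    s=state or arm.read_state();R0=Ro.from_rotvec(s["tool_rot"])
    for T,yw in zip(targets,yaws):
        y=np.array([np.cos(yw),np.sin(yw),0]);z=np.array([0,0,-1.]);x=np.cross(y,z)
        R=Ro.from_matrix(np.stack([x,y,z],1))
        d=R0.inv().apply(np.array(T)-s["position"])/250
        r=(R0.inv()*R).as_rotvec()/np.deg2rad(120)
        print(T,d.round(3),r.round(3))
E
python3 - <<'E'
from m import *
g=lambda x,y:ray("side",(x+.5)/8-.5+225,(y+.5)/8-.5+155,30)[:2].round(1)
print(g(92,203),g(293,62), "base of L back",ray("side",225+95/8,155+257/8,0))
# trivet top-ellipse in side view via brass ring
for n,c0 in(("top",(228,209)),("side",(240,245))):
    p=cv2.imread(f"pics/{n}0.png")[...,::-1].copy();hsv=cv2.cvtColor(p,cv2.COLOR_RGB2HSV)
    b=np.zeros(hsv.shape[:2],np.uint8);cv2.circle(b,c0,17 if n=="side" else 13,1,-1)
    v,u=np.nonzero((hsv[...,1]>25)&(hsv[...,0]<32)&(hsv[...,2]>140)&(b>0))
    Q=np.array([ray(n,*q,20)[:2] for q in zip(u,v)],np.float32);print(n,len(Q),cv2.fitEllipse(Q))
s=arm.read_state();R=Ro.from_rotvec(s["tool_rot"]).as_matrix();print(s["position"],R.round(3))
E
```

```text
[725.9  14. ] [ 711.7 -118.7] base of L back [ 7.24723827e+02  1.45411841e+01 -1.13686838e-13]
top 87 ((539.8365478515625, 247.26548767089844), (58.23871994018555, 58.93519592285156), 140.63507080078125)
side 73 ((542.1981811523438, 248.7965087890625), (59.00772476196289, 60.14939880371094), 51.791046142578125)
[ 134.3275752  -584.50906278  221.63317449] [[ 0.975  0.224 -0.   ]
 [ 0.224 -0.975  0.002]
 [ 0.    -0.002 -1.   ]]
```

```bash
python3 - <<'E'
from m import *
s=arm.read_state()
W=[((280,-445,222),-77),((400,-280,222),-62),((470,-90,222),-35),((520,105,222),-9.5),((553,305,200),-9.5)]
for T,y in W:
    moves([T],[np.deg2rad(y)],s)
    a=np.deg2rad(y);Y=np.array([np.cos(a),np.sin(a),0]);z=np.array([0,0,-1.])
    s=dict(position=np.array(T,float),tool_rot=Ro.from_matrix(np.stack([np.cross(Y,z),Y,z],1)).as_rotvec())
E
```

```text
(280, -445, 222) [ 0.693 -0.413 -0.001] [-0.001 -0.    -0.   ]
(400, -280, 222) [ 0.616 -0.535 -0.   ] [ 0.     0.    -0.125]
(470, -90, 222) [ 0.604 -0.54  -0.   ] [ 0.     0.    -0.225]
(520, 105, 222) [ 0.754 -0.284 -0.   ] [ 0.     0.    -0.213]
(553, 305, 200) [ 0.811 -0.002  0.088] [-0. -0. -0.]
```

Request:
{"method": "play_rows", "body": {
  "plan": [
    [0.69, -0.41, 0, 0, 0, 0, 0.36],
    [0.69, -0.41, 0, 0, 0, 0, 0.36],
    [0.69, -0.41, 0, 0, 0, 0, 0.36],
    [0.69, -0.41, 0, 0, 0, 0, 0.36],
    [0.69, -0.41, 0, 0, 0, 0, 0.36]
  ]
}}

```text
t: 0.52
position: [281.0, -444.1, 222.3]
tool_rot: [-3.121, -0.355, -0.001]
force: [-0.8, -0.5, -0.1]
gripper_width: 0.684
finger_force: 0.0
```

Request:
{"method": "play_rows", "body": {
  "plan": [
    [0.62, -0.54, 0, 0, 0, -0.12, 0.36],
    [0.62, -0.54, 0, 0, 0, -0.12, 0.36],
    [0.62, -0.54, 0, 0, 0, -0.12, 0.36],
    [0.62, -0.54, 0, 0, 0, -0.12, 0.36],
    [0.62, -0.54, 0, 0, 0, -0.12, 0.36]
  ]
}}

```text
t: 0.93
position: [401.1, -277.8, 222.3]
tool_rot: [-3.052, -0.743, 0.0]
force: [1.3, -0.0, 0.0]
gripper_width: 0.681
finger_force: 0.0
```

Request:
{"method": "play_rows", "body": {
  "plan": [
    [0.6, -0.54, 0, 0, 0, -0.22, 0.36],
    [0.6, -0.54, 0, 0, 0, -0.22, 0.36],
    [0.6, -0.54, 0, 0, 0, -0.22, 0.36],
    [0.6, -0.54, 0, 0, 0, -0.22, 0.36],
    [0.6, -0.54, 0, 0, 0, -0.22, 0.36]
  ]
}}

```text
t: 1.35
position: [471.8, -88.5, 222.3]
tool_rot: [-2.798, -1.428, -0.0]
force: [0.3, -0.4, -0.1]
gripper_width: 0.68
finger_force: 0.0
```

Request:
{"method": "play_rows", "body": {
  "plan": [
    [0.75, -0.28, 0, 0, 0, -0.21, 0.36],
    [0.75, -0.28, 0, 0, 0, -0.21, 0.36],
    [0.75, -0.28, 0, 0, 0, -0.21, 0.36],
    [0.75, -0.28, 0, 0, 0, -0.21, 0.36],
    [0.75, -0.28, 0, 0, 0, -0.21, 0.36]
  ]
}}

```text
t: 1.77
position: [526.0, 104.4, 222.1]
tool_rot: [-2.419, -2.003, 0.0]
force: [0.5, -0.4, 0.8]
gripper_width: 0.684
finger_force: 0.0
```

```bash
python3 - <<'E'
from m import *
s=arm.read_state();print(s["t"],s["position"],s["gripper_width"],s["qpos"])
a=np.deg2rad(-9.5)
moves([(552,318,150)],[a]);moves([(552,318,6)],[a])
E
```

```text
1.7667 [526.02265695 104.37344285 222.06163936] 0.6839544318561985 [ 1.32095543e-01 -8.00842380e-02  1.40351303e+00  5.33880724e-04
  1.81882498e+00  3.20177760e-01]
(552, 318, 150) [ 0.859 -0.057  0.289] [-0.    -0.    -0.011]
(552, 318, 6) [ 0.859 -0.057  0.865] [-0.    -0.    -0.011]
```

Request:
{"method": "play_rows", "body": {
  "plan": [
    [0.86, -0.06, 0, 0, 0, -0.01, 0.36],
    [0.86, -0.06, 0, 0, 0, -0.01, 0.36],
    [0.86, -0.06, 0, 0, 0, -0.01, 0.36],
    [0.86, -0.06, 0, 0, 0, -0.01, 0.36],
    [0.86, -0.06, 0, 0, 0, -0.01, 0.36]
  ]
}}

```text
t: 2.18
position: [551.4, 310.2, 222.0]
tool_rot: [-2.404, -2.022, 0.001]
force: [1.2, -1.2, 0.9]
gripper_width: 0.678
finger_force: 0.0
```

```bash
python3 - <<'E'
from m import *
s=arm.read_state();print(s["position"])
a=np.deg2rad(-9.5)
moves([(552,318,6)],[a])
E
```

```text
[551.39599648 310.21510142 222.02806651]
(552, 318, 6) [ 0.032 -0.002  0.864] [-0.     0.    -0.003]
```

Request:
{"method": "play_rows", "body": {
  "plan": [
    [0.03, 0, 0.16, 0, 0, 0, 0.36],
    [0.03, 0, 0.33, 0, 0, 0, 0.36],
    [0.03, 0, 0.5, 0, 0, 0, 0.36],
    [0.03, 0, 0.65, 0, 0, 0, 0.36],
    [0.03, 0, 0.77, 0, 0, 0, 0.36]
  ]
}}

```text
t: 2.6
position: [551.0, 314.9, 25.2]
tool_rot: [-2.403, -2.022, 0.008]
force: [0.2, 0.3, -0.3]
gripper_width: 0.681
finger_force: 0.0
```

Request:
{"method": "play_rows", "body": {
  "plan": [
    [0, 0, 0.03, 0, 0, 0, 0.36],
    [0, 0, 0.06, 0, 0, 0, 0.36],
    [0, 0, 0.08, 0, 0, 0, 0.36],
    [0, 0, 0.09, 0, 0, 0, 0.36],
    [0, 0, 0.09, 0, 0, 0, 0.36]
  ]
}}

```text
t: 3.02
position: [554.0, 316.0, 9.5]
tool_rot: [2.404, 2.022, 0.004]
force: [0.2, -0.6, 0.8]
gripper_width: 0.681
finger_force: 0.0
```

```bash
python3 - <<'E'
from m import *
s=arm.read_state();print(s["position"],s["gripper_width"])
e=np.array([494,-30,6])-np.array([-.165,-.986,0])*50
print(e);moves([e],[np.deg2rad(-9.5)])
E
```

```text
[554.0336862  315.99194017   9.52343269] 0.6810292405054251
[502.25  19.3    6.  ]
[502.25  19.3    6.  ] [-1.205e+00 -1.000e-03  1.200e-02] [ 0.001 -0.001 -0.003]
```

Request:
{"method": "play_rows", "body": {
  "plan": [
    [-0.03, 0, 0.01, 0, 0, 0, 0.36],
    [-0.06, 0, 0.01, 0, 0, 0, 0.36],
    [-0.09, 0, 0.01, 0, 0, 0, 0.36],
    [-0.12, 0, 0.01, 0, 0, 0, 0.36],
    [-0.15, 0, 0.01, 0, 0, 0, 0.36]
  ]
}}

```text
t: 3.43
position: [546.9, 278.3, 6.1]
tool_rot: [-2.404, -2.022, -0.003]
force: [0.9, 3.6, 1.6]
gripper_width: 0.679
finger_force: 1.4
```

Request:
{"method": "play_rows", "body": {
  "plan": [
    [-0.04, 0, 0, 0, 0, 0, 0.36],
    [-0.09, 0, 0, 0, 0, 0, 0.36],
    [-0.14, 0, 0, 0, 0, 0, 0.36],
    [-0.18, 0, 0, 0, 0, 0, 0.36],
    [-0.21, 0, 0, 0, 0, 0, 0.36]
  ]
}}

```text
t: 3.85
position: [537.6, 225.5, 5.6]
tool_rot: [2.405, 2.021, 0.001]
force: [0.5, 3.8, 4.2]
gripper_width: 0.683
finger_force: 2.4
```

```bash
cat >> m.py <<'E'
def look(name):
    s=arm.read_state();print(s["t"],s["position"].round(1),s["force"].round(1))
    for n in("top","side"):
        p,d=arm.camera(n);cv2.imwrite(f"pics/{n}{name}.png",p[...,::-1])
        for c in whites(n,p):
            if cv2.contourArea(c)>150 and len(c)>20:
                f=fit(n,c)
                if 0<f[0]<800 and abs(f[1])<330: print(n,f)
E
python3 - <<'E'
from m import *
look("1")
E
```

```text
3.85 [537.6 225.5   5.6] [0.5 3.8 4.2]
top [215.  124.5 260.1 581. ]
top [ 505.9 -268.5   79.6   80. ]
top [594.3 280.1 153.8 332.8]
top [680.1 133.7  98.5 101.8]
top [738.9 262.   62.3  87.2]
side [390.5 265.6 117.1 132.3]
side [346.8  80.4  96.8 115.9]
side [729.7 252.1  62.5  90.8]
side [  0.6 -50.9 231.8 406.1]
side [794.3  48.6 240.7 304.4]
```

Request:
{"method": "play_rows", "body": {
  "plan": [
    [-0.05, 0, -0.006, 0, 0, 0, 0.36],
    [-0.11, 0, -0.006, 0, 0, 0, 0.36],
    [-0.17, 0, -0.006, 0, 0, 0, 0.36],
    [-0.23, 0, -0.006, 0, 0, 0, 0.36],
    [-0.29, 0, -0.006, 0, 0, 0, 0.36]
  ]
}}

```text
t: 4.37
position: [524.3, 153.5, 6.0]
tool_rot: [-2.404, -2.022, 0.002]
force: [0.2, 1.5, -1.4]
gripper_width: 0.683
finger_force: 1.0
```

Request:
{"method": "play_rows", "body": {
  "plan": [
    [-0.06, 0, 0, 0, 0, 0, 0.36],
    [-0.12, 0, 0, 0, 0, 0, 0.36],
    [-0.18, 0, 0, 0, 0, 0, 0.36],
    [-0.23, 0, 0, 0, 0, 0, 0.36],
    [-0.26, 0, 0, 0, 0, 0, 0.36]
  ]
}}

```text
t: 4.78
position: [513.4, 89.3, 6.3]
tool_rot: [-2.406, -2.02, 0.001]
force: [0.2, 1.4, -1.5]
gripper_width: 0.678
finger_force: 0.9
```

```bash
python3 - <<'E'
from m import *
look("2")
t,s=[cv2.imread(f"pics/{n}2.png")[60:360] for n in("top","side")]
cv2.imwrite("pics/v2.png",cv2.resize(np.vstack([t,s]),None,fx=1,fy=1))
E
```

```text
4.7833 [513.4  89.3   6.3] [ 0.2  1.4 -1.5]
top [113.6  15.5 190.3 641. ]
top [391.4 258.1 119.6 120.2]
top [ 506.  -268.8   79.3   80.2]
top [546.5  68.8 175.2 233.1]
top [680.2 133.8  99.  102.1]
top [739.2 262.6  62.1  86.7]
side [390.5 265.7 117.3 132.3]
side [346.9  80.6  97.5 115.6]
side [7.000e-01 2.000e-01 1.871e+02 2.962e+02]
side [729.5 252.1  64.8  90.5]
side [677.9 142.3  97.7 119.5]
side [ 504.4 -259.5   75.9  103. ]
side [ 703.8 -264.8  122.2  357. ]
```

View pics/v2.png

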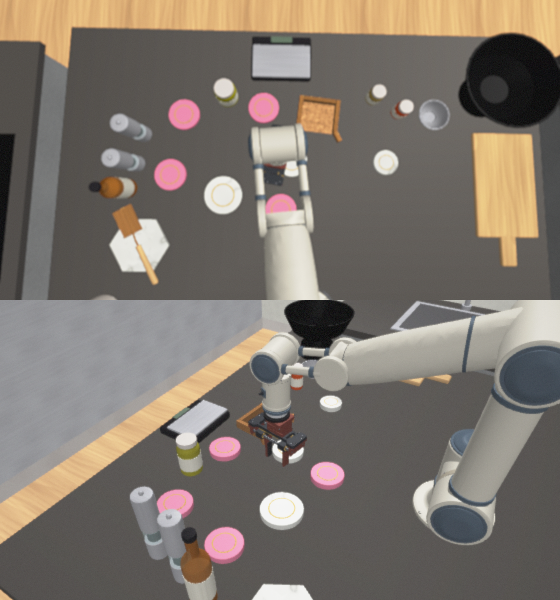

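The upper (top) picture shows the gripper at about (280,165). In the lower (side) picture the trivet is just ahead of the fingers at (289,452). I'll finish this leg, then back off and lift.

Request:
{"method": "play_rows", "body": {
  "plan": [
    [-0.06, 0, 0, 0, 0, 0, 0.36],
    [-0.12, 0, 0, 0, 0, 0, 0.36],
    [-0.18, 0, 0, 0, 0, 0, 0.36],
    [-0.23, 0, 0, 0, 0, 0, 0.36],
    [-0.26, 0, 0, 0, 0, 0, 0.36]
  ]
}}

```text
t: 5.3
position: [502.9, 26.7, 6.8]
tool_rot: [2.404, 2.022, 0.001]
force: [0.5, 2.2, -0.9]
gripper_width: 0.675
finger_force: 1.1
```

Request:
{"method": "play_rows", "body": {
  "plan": [
    [-0.01, 0, 0, 0, 0, 0, 0.36],
    [0.02, 0, 0, 0, 0, 0, 0.36],
    [0.08, 0, -0.05, 0, 0, 0, 0.36],
    [0.12, 0, -0.2, 0, 0, 0, 0.36],
    [0.15, 0, -0.35, 0, 0, 0, 0.36]
  ]
}}

```text
t: 5.72
position: [507.8, 65.7, 93.0]
tool_rot: [-2.401, -2.021, 0.007]
force: [1.3, 0.1, -0.0]
gripper_width: 0.682
finger_force: 0.0
```

```bash
python3 - <<'E'
from m import *
look("3")
a=np.deg2rad(-95.6)
moves([(520,150,100),(430,130,100),(425,-20,100)],[a,a,a])
E
```

```text
5.7167 [507.8  65.7  93. ] [ 1.3  0.1 -0. ]
top [391.5 258.1 119.7 119.9]
top [ 47.   -7.6 180.5 975.8]
top [ 505.9 -268.7   79.3   80. ]
top [578.3  46.  191.5 335.5]
top [738.8 262.6  61.7  86.9]
side [390.5 265.7 117.3 132.2]
side [346.8  80.4  96.8 115.9]
side [729.5 252.2  62.4  90.8]
side [ 12.4 -24.1 178.6 379.4]
side [677.5 142.7  97.4 117.7]
side [489.7 -16.7  93.6 118.2]
side [ 504.3 -259.5   75.9  102. ]
(520, 150, 100) [ 0.334 -0.029  0.007] [ 0.003 -0.005  0.715]
(430, 130, 100) [ 0.194 -0.37   0.003] [ 0.003 -0.005  0.715]
(425, -20, 100) [-0.4   -0.288  0.002] [ 0.003 -0.005  0.715]
```

Request:
{"method": "play_rows", "body": {
  "plan": [
    [0.0, -0.1, 0, 0, 0, 0.06, 0.36],
    [0, -0.2, 0, 0, 0, 0.12, 0.36],
    [-0.05, -0.25, 0, 0, 0, 0.18, 0.36],
    [-0.1, -0.3, 0, 0, 0, 0.24, 0.36],
    [-0.15, -0.35, 0, 0, 0, 0.29, 0.36]
  ]
}}

```text
t: 6.23
position: [415.8, 42.8, 93.5]
tool_rot: [2.902, 1.204, -0.001]
force: [-0.0, -0.5, -0.3]
gripper_width: 0.68
finger_force: 0.0
```

```bash
python3 - <<'E'
from m import *
s=arm.read_state();print(s["position"],s["qpos"].round(2))
a=np.deg2rad(-95.6)
moves([(405,-10,100)],[a])
E
```

```text
[415.79721831  42.78757831  93.52582792] [ 0.02 -0.41  1.91 -0.    1.64  0.81]
(405, -10, 100) [-0.18   0.119 -0.026] [0.    0.    0.422]
```

Request:
{"method": "play_rows", "body": {
  "plan": [
    [-0.03, 0.02, 0, 0, 0, 0.06, 0.36],
    [-0.06, 0.04, 0, 0, 0, 0.12, 0.36],
    [-0.09, 0.06, 0, 0, 0, 0.18, 0.36],
    [-0.12, 0.08, 0, 0, 0, 0.24, 0.36],
    [-0.15, 0.1, 0, 0, 0, 0.3, 0.36]
  ]
}}

```text
t: 6.65
position: [408.0, -1.8, 93.7]
tool_rot: [3.131, 0.252, -0.001]
force: [-0.2, -0.9, -0.1]
gripper_width: 0.681
finger_force: 0.0
```

Request:
{"method": "play_rows", "body": {
  "plan": [
    [-0.01, 0.02, 0, 0, 0, 0.06, 0.36],
    [-0.01, 0.04, 0, 0, 0, 0.12, 0.36],
    [-0.01, 0.05, 0, 0, 0, 0.125, 0.36],
    [-0.01, 0.05, 0, 0, 0, 0.125, 0.36],
    [-0.01, 0.05, 0, 0, 0, 0.125, 0.36]
  ]
}}

```text
t: 7.07
position: [407.7, -14.3, 93.8]
tool_rot: [-3.138, 0.144, 0.001]
force: [0.6, 0.3, 0.9]
gripper_width: 0.68
finger_force: 0.0
```

```bash
python3 - <<'E'
from m import *
look("4")
for n in("side","top"):
    p=cv2.imread(f"pics/{n}4.png")[...,::-1].copy();hsv=cv2.cvtColor(p,cv2.COLOR_RGB2HSV)
    c=arm.calibration(n);X=np.array(c["R"])@[492,-25,20]+c["t"];q=np.array(c["K"])@X;q=(q[:2]/q[2]).astype(int);print(n,q)
    b=np.zeros(hsv.shape[:2],np.uint8);cv2.circle(b,tuple(int(i) for i in q),15,1,-1)
    v,u=np.nonzero((hsv[...,1]>25)&(hsv[...,0]<32)&(hsv[...,2]>140)&(b>0))
    Q=np.array([ray(n,*k,20)[:2] for k in zip(u,v)],np.float32)
    if len(Q)>9: print(n,len(Q),cv2.fitEllipse(Q))
s=arm.read_state();print(s["position"],s["qpos"].round(2))
moves([(420,-15,7)],[np.deg2rad(-95.6)])
t=cv2.imread("pics/top4.png")[120:270,230:380];cv2.imwrite("pics/v4.png",cv2.resize(np.hstack([t,cv2.imread("pics/side4.png")[130:280,200:350]]),None,fx=2.6,fy=2.6))
E
```

```text
7.0667 [407.7 -14.3  93.8] [0.6 0.3 0.9]
top [ 64.5 -46.6 163.  617.5]
top [327.1  59.5  97.3 159.3]
top [391.6 258.  119.9 120.3]
top [ 505.8 -268.6   79.3   80.7]
top [434.2 -71.7 174.7 235.5]
top [680.1 133.7  99.9 101.5]
top [739.2 261.7  62.9  87.7]
side [390.5 265.6 117.  132.4]
side [346.9  80.6  97.4 115.6]
side [729.1 252.8  64.3  88.9]
side [677.9 142.5  97.4 118.9]
side [492.1 -17.4  97.1 119.5]
side [301 198]
side 34 ((496.76397705078125, -25.591217041015625), (58.70499038696289, 59.81895065307617), 14.285894393920898)
top [311 224]
top 145 ((488.8568420410156, -27.27781867980957), (64.60147857666016, 69.15751647949219), 83.69840240478516)
[407.70457156 -14.24503545  93.97488722] [-0.12 -0.44  1.93  0.    1.65  1.55]
(420, -15, 7) [ 0.049 -0.002  0.348] [-0.     0.     0.002]
```

View pics/v4.png

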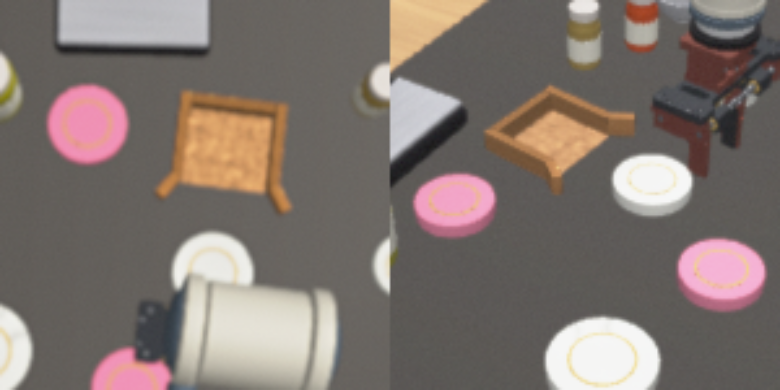

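The left (top) picture shows the trivet at (212,268), squarely in front of the caddy mouth. The right (side) picture shows it at (652,182), with the fingers hovering behind it at (720,150). I'll descend and push it in.

Request:
{"method": "play_rows", "body": {
  "plan": [
    [0.05, 0.015, 0.1, 0, 0, 0, 0.36],
    [0.05, 0.015, 0.22, 0, 0, 0, 0.36],
    [0.05, 0.015, 0.3, 0, 0, 0, 0.36],
    [0.05, 0.015, 0.34, 0, 0, 0, 0.36],
    [0.05, 0.015, 0.345, 0, 0, 0, 0.36]
  ]
}}

```text
t: 7.58
position: [418.2, -19.1, 5.5]
tool_rot: [-3.138, 0.148, 0.007]
force: [-0.5, -0.2, 0.1]
gripper_width: 0.679
finger_force: 0.0
```

Request:
{"method": "play_rows", "body": {
  "plan": [
    [0.03, 0, 0, 0, 0, 0, 0.36],
    [0.06, 0, 0, 0, 0, 0, 0.36],
    [0.09, 0, 0, 0, 0, 0, 0.36],
    [0.13, 0, 0, 0, 0, 0, 0.36],
    [0.17, 0.004, 0, 0, 0, 0, 0.36]
  ]
}}

```text
t: 8.0
position: [463.3, -24.5, 9.4]
tool_rot: [-3.138, 0.149, -0.001]
force: [-4.0, -0.1, 3.8]
gripper_width: 0.681
finger_force: 2.1
```

Request:
{"method": "play_rows", "body": {
  "plan": [
    [0.05, 0.002, 0, 0, 0, 0, 0.36],
    [0.1, 0.005, 0, 0, 0, 0, 0.36],
    [0.14, 0.008, 0, 0, 0, 0, 0.36],
    [0.18, 0.01, 0, 0, 0, 0, 0.36],
    [0.2, 0.012, 0, 0, 0, 0, 0.36]
  ]
}}

```text
t: 8.42
position: [513.4, -32.6, 9.1]
tool_rot: [-3.138, 0.15, -0.002]
force: [-3.6, 1.3, 2.1]
gripper_width: 0.681
finger_force: 1.8
```

```bash
cat >> m.py <<'E'
def ring(n,name,X0):
    p,_=arm.camera(n);cv2.imwrite(f"pics/{n}{name}.png",p[...,::-1]);
    for c in whites(n,p):
        if cv2.contourArea(c)>150:
            f=fit(n,c)
            if np.hypot(f[0]-X0[0],f[1]-X0[1])<60: print(n,f)
    s=arm.read_state();q=s["position"][:2]-[653.5,-46];print(s["t"],"tcp local",q@[.9952,-.0976],q@[.0976,.9952],s["position"][2],s["force"].round(1))
E
python3 - <<'E'
from m import *
ring("side","5",(570,-33))
E
```

```text
side [569.9  -3.8  48.3 107.2]
8.4667 tcp local -140.49515365185832 -0.3960318882895084 8.90578448522816 [-0.3 -0.6  0.7]
```

Request:
{"method": "play_rows", "body": {
  "plan": [
    [0.04, 0, 0, 0, 0, 0, 0.36],
    [0.08, 0, 0, 0, 0, 0, 0.36],
    [0.12, 0, 0, 0, 0, 0, 0.36],
    [0.16, 0, 0, 0, 0, 0, 0.36],
    [0.19, 0, 0, 0, 0, 0, 0.36]
  ]
}}

```text
t: 8.88
position: [559.5, -37.0, 8.4]
tool_rot: [3.138, -0.15, 0.0]
force: [-4.0, 0.3, 2.6]
gripper_width: 0.683
finger_force: 2.4
```

```bash
python3 - <<'E'
from m import *
ring("side","6",(615,-40))
cv2.imwrite("pics/v6.png",cv2.resize(cv2.imread("pics/side6.png")[140:230,220:340],None,fx=5,fy=5,interpolation=2))
E
```

```text
side [612.8  -7.7  45.7 111.7]
8.9333 tcp local -93.43527922601614 -0.24925111267784672 8.440118827414917 [-1.4 -0.4  0. ]
```

View pics/v6.png

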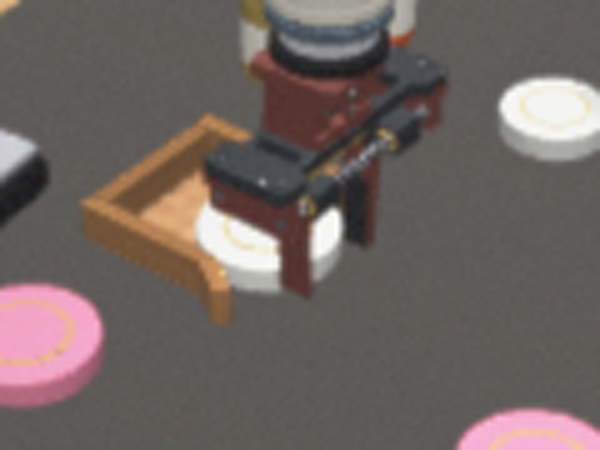

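The trivet, at crop (265,235), is between the lips and the fingers are behind it. I'll keep pushing slowly.

Request:
{"method": "play_rows", "body": {
  "plan": [
    [0.03, 0, 0, 0, 0, 0, 0.36],
    [0.06, 0, 0, 0, 0, 0, 0.36],
    [0.09, 0, 0, 0, 0, 0, 0.36],
    [0.12, 0, 0, 0, 0, 0, 0.36],
    [0.14, 0, 0, 0, 0, 0, 0.36]
  ]
}}

```text
t: 9.35
position: [594.5, -40.3, 8.0]
tool_rot: [3.138, -0.15, 0.0]
force: [-3.9, 0.1, 3.6]
gripper_width: 0.68
finger_force: 2.4
```

Request:
{"method": "play_rows", "body": {
  "plan": [
    [0.008, 0, 0, 0, 0, 0, 0.36],
    [0.016, 0, 0, 0, 0, 0, 0.36],
    [0.022, 0, 0, 0, 0, 0, 0.36],
    [0.028, 0, 0, 0, 0, 0, 0.36],
    [0.032, 0, 0, 0, 0, 0, 0.36]
  ]
}}

```text
t: 9.77
position: [601.6, -41.0, 7.9]
tool_rot: [-3.138, 0.15, 0.0]
force: [-4.5, 0.4, 3.2]
gripper_width: 0.68
finger_force: 2.3
```

```bash
python3 - <<'E'
from m import *
ring("top","7",(650,-46))
E
```

```text
9.8167 tcp local -52.00612712599706 -0.05336296210938407 7.929133820375838 [-4.3  0.4  3.8]
```

Request:
{"method": "play_rows", "body": {
  "plan": [
    [0.004, 0, 0, 0, 0, 0, 0.36],
    [0.008, 0, 0, 0, 0, 0, 0.36],
    [0.012, 0, 0, 0, 0, 0, 0.36],
    [0.014, 0, 0, 0, 0, 0, 0.36],
    [0.014, 0, 0, 0, 0, 0, 0.36]
  ]
}}

```text
t: 10.23
position: [603.5, -41.2, 7.8]
tool_rot: [-3.138, 0.15, 0.006]
force: [-10.3, 1.1, 6.6]
gripper_width: 0.683
finger_force: 5.4
```

Request:
{"method": "play_rows", "body": {
  "plan": [
    [0.004, 0, 0, 0, 0, 0, 0.36],
    [0.008, 0, 0, 0, 0, 0, 0.36],
    [0.01, 0, 0, 0, 0, 0, 0.36],
    [0.01, 0, 0, 0, 0, 0, 0.36],
    [0.01, 0, 0, 0, 0, 0, 0.36]
  ]
}}

```text
t: 10.65
position: [603.7, -41.2, 7.7]
tool_rot: [-3.138, 0.15, 0.015]
force: [-19.2, 1.9, 11.7]
gripper_width: 0.679
finger_force: 9.9
```

Moving forward only 0.2 mm took 19 N, so the trivet is against the back wall. Next I'll retreat and check.

Request:
{"method": "play_rows", "body": {
  "plan": [
    [-0.03, 0, 0, 0, 0, 0, 0.36],
    [-0.08, 0, 0, 0, 0, 0, 0.36],
    [-0.16, 0, -0.02, 0, 0, 0, 0.36],
    [-0.28, 0, -0.1, 0, 0, 0, 0.36],
    [-0.42, 0, -0.2, 0, 0, 0, 0.36]
  ]
}}

```text
t: 11.07
position: [502.7, -31.5, 55.1]
tool_rot: [-3.138, 0.15, 0.004]
force: [0.7, -0.1, 1.1]
gripper_width: 0.687
finger_force: 0.0
```

Request:
{"method": "play_rows", "body": {
  "plan": [
    [-0.1, 0, -0.1, 0, 0, 0, 0.36],
    [-0.2, 0, -0.2, 0, 0, 0, 0.36],
    [-0.3, 0, -0.3, 0, 0, 0, 0.36],
    [-0.35, 0, -0.35, 0, 0, 0, 0.36],
    [-0.35, 0, -0.35, 0, 0, 0, 0.36]
  ]
}}

```text
t: 11.48
position: [417.8, -23.4, 148.9]
tool_rot: [3.137, -0.15, 0.015]
force: [0.3, -0.1, -0.1]
gripper_width: 0.677
finger_force: 0.0
```

```bash
python3 - <<'E'
from m import *
ring("top","8",(650,-46));ring("side","8",(650,-46))
t=cv2.imread("pics/top8.png")[130:250,230:350];s=cv2.imread("pics/side8.png")[130:250,200:320]
cv2.imwrite("pics/v8.png",cv2.resize(np.hstack([t,s]),None,fx=3.3,fy=3.3,interpolation=2))
look("9")
E
```

```text
top [650.3 -46.5 103.9 105.7]
11.5333 tcp local -236.40822817881812 -0.5083832830697581 146.67372475077653 [ 0.2 -0.3  0.6]
side [647.1 -40.4  98.  125.5]
11.5833 tcp local -236.65142540252563 -0.550030291378576 144.85767462165123 [ 0.6  0.6 -0.9]
11.5833 [417.9 -23.4 144.9] [ 0.6  0.6 -0.9]
top [ 74.8 -58.7 178.4 457.8]
top [ 282.2 -162.7   26.2  137.9]
top [306.5  -0.6  27.2 151.7]
top [347.3  72.2 100.3 101.1]
top [391.5 258.  119.8 120.1]
top [ 433.4 -109.4  148.4  254.2]
top [ 505.8 -268.6   79.3   80.7]
top [650.3 -46.5 104.  105.7]
top [680.  133.6  99.9 101.4]
top [739.2 261.7  62.9  87.7]
side [390.5 265.7 117.3 132.2]
side [346.9  80.6  97.5 115.6]
side [728.9 252.5  64.5  88.8]
side [678.  142.5  97.5 119. ]
side [646.3 -39.4  97.4 128.8]
```

View pics/v8.png

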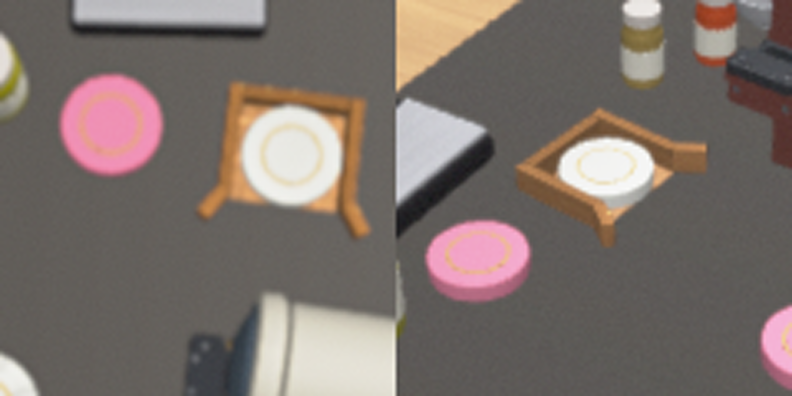

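The trivet sits in the bay, touching the back wall in both views: at crop (290,155) from the top and (606,172) from the side. The other trivets haven't moved. I'll hand it in.

```bash
python3 -c "
from rig import arm
print(arm.hand_in())"
```

```text
the job is handed in; nothing more can be done
None
```

The 100 mm trivet (trivet_b) was slid along the counter into the caddy and pushed against the back wall, the other trivets measured unmoved, and the job was handed in at about 11.6 s.

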